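Wipe the failed prints off the print plate and shut the waste tray

TASK

Take the scraper block from its cork mat and, pressing it lightly down on the dark sprung print plate all the way from the plate's back to its tray side, wipe all four white plastic scraps off the plate into the waste tray, without touching the scraps with the fingers and without pressing hard. Then stand the scraper back upright on its mat and fold the tray's lid fully shut over the scraps. Leave the small rover, the headband ring and the mug where they are.

Things in the scene. Friction and masses are not known exactly. Their poses are not given: they have to be found in the camera images.
- station: Fixed print station, 206 mm (x) by 295 mm (y); origin on the table under the middle of its plate. The dark print plate is 188 mm along x and runs from y = -90 mm (its back) to +94 mm (its tray side); both those ends are open. Along x = +-95 mm stand fixed aluminium kerbs, 88 mm tall. The waste tray lies beyond the plate's +y edge.
- plate_mid (a point): Middle of the print plate, at the highest level its top can have, 80 mm above the table; axes as the station's. The real rest height is anywhere 0 to 6 mm lower: feel for it. The plate sits on springs: 1 N to start it, then 2 N per mm, hard stop 8 mm below rest.
- tray_floor (a point): Middle of the waste tray's inner floor, 6 mm above the table, axes as the station's. The inside measures 196 mm (x) by 110 mm (y); the three outer walls reach 75 mm above the table, the wall towards the plate 60 mm, under the plate's overhanging edge.
- lid (a joint): Angle of the waste tray's flat grey lid (206 x 105 x 5 mm) about its hinge on the tray's outer (+y) wall: 0 = shut, lying level over the tray; 1.57 = upright; more = leaning back away from the plate. The hinge is stiff: the lid stays where it is left.
- lid_hinge (a point): Middle of the lid's hinge line, 79 mm above the table, turning with the lid: x along the hinge, -y from the hinge to the lid's free edge, z out of the lid's outer (upper when shut) face, which lies 3 mm from the hinge line.
- lid_edge (a point): Middle of the lid's free edge, 106 mm from the hinge; a 10 mm tall lip runs along it, its top 8 mm above the hinge line when shut.
- scraper: Loose scraper block, 180 g: black foot 112 mm (x) by 24 mm (y), 22 mm tall, flat underneath, carrying a wooden grip 96 mm (x) by 20 mm (y) that reaches from 21 to 73 mm above the underside. Origin in the middle of the underside, z up. It stands on the mat.
- mat: Fixed cork mat, 170 (x) by 80 (y) by 4 mm; origin in the middle of its underside, on the table.
- scrap_strip: White plastic scrap on the plate: flat strip 62 x 18 mm, 6 mm thick, 16 g. Origin in the middle of its underside.
- scrap_disc: White plastic scrap on the plate: flat disc 52 mm across, 6 mm thick, 20 g. Origin in the middle of its underside.
- scrap_corner: White plastic scrap on the plate: flat L, 60 by 51 mm with 18 mm wide limbs, 6 mm thick, 20 g. Origin within its outline, on the underside.
- scrap_link: White plastic scrap on the plate: flat link 64 mm long with two 28 mm round ends, 6 mm thick, 16 g. Origin in the middle of its underside.
- rover: Bystander: small black wheeled robot, 140 x 150 mm, 132 mm tall; origin under its middle, on the table.
- headband: Bystander: 3D-printed ring, 150 mm across, 16 mm tall, lying on the table; origin in its middle.
- mug: Bystander: white mug, 76 mm across, 90 mm tall; origin under its middle.
There are look-alikes about, which are no part of the job. Of the things that look like the mat, the larger one is meant. Several things look just like the scraper: the one meant starts farthest from the robot's base.

How it is judged:
By the outcome, as a careful person would: the job done as asked, in the order asked, and still so for the second after the job is handed in, with the robot touching nothing.
It also fails if it takes over 67 s, if anything falls off the work surface, if the arm or the gripper's body presses on something with over 40 N, if the wrist force passes 120 N, or if a joint passes its speed limit or range.

ROBOT

A 6-joint arm with a two-finger parallel gripper is mounted at the origin on the work surface. World frame = base frame: x ahead of the robot, y to its left, z up, the work surface at z = 0. Lengths are in m, angles in rad, forces in N, time in s.
With the tool pointing down it reaches from about 0.4 to 0.825 m from the base axis. Payload 7 kg.
Tool frame: the origin (TCP) lies on the centre line of the jaws, within the pads' length; the fingertips stand tip_reach ahead of it and the grasp point (between the pads) is the TCP (tip_reach is the distance from the TCP to the fingertips, in m); z points along the fingers, y is the line along which they close (so a half turn about z gives the same grasp; the last joint's range is limited). The gripper opens to 88 mm and grips with 3 to 60 N. Pads are 19 mm wide; open, the fingers measure 130 mm over their backs; the gripper's body (78 mm by 193 mm) begins 47 mm behind the grasp point.
Start: joints at [0.288, 0.359, 0.012, 0, -1.224, -0.288], TCP at [0.675, -0, 0.215] pointing down, gripper open.
Joint ranges: [-3.07, 3.07], [-1.43, 2.12], [-1.02, 1.25], [-3.03, 1.67], [-3.05, -0], [-3.03, 3.03]. Speed limits (rad/s): [2.39, 2.39, 3.01, 3.14, 3.14, 3.14].

INTERFACE

Orientations are given as [roll, pitch, yaw] about the fixed x, y, z axes, in that order (R = Rz(yaw) Ry(pitch) Rx(roll)).
In Python, from station import get_state, grab_frame, calibration, job_done, find_in, mark_of, tip_reach gives the robot as it stands.
- The arm moves only by the shell command python3 -m handwheel 'ROWS' [OPENING] [FORCE]. ROWS is JSON, a list of rows, each an object with "delta_pos": the shift along the world's x, y, z in units of 30 mm (1.0 is 30 mm), a list of three; "dr": the turn, a rotation vector about the world's x, y, z in degrees, a list of three. In form: [{"delta_pos": [tx, ty, tz], "dr": [rx, ry, rz]}, ...]. A call has 1 to 10 rows; each row shifts and turns the commanded pose from where the row before left it; what a row does not reach is not made up. A row lasts 1/10 s, in which the tool goes at most 50 mm and 8.59 degrees, less where a joint would pass 70% of its speed; a pose out of reach is approached as far as the arm can. A call is refused whole if a number of a shift passes 1 or a number of a turn 8.59, either way. A call with a gripper value outside its range is refused whole. OPENING is the closure, from -1 (fully open) to 1 (shut), set as the call begins (- or left out, the last holds). The fingers move at their own pace and stop on an object; FORCE is the grip in N (left out, the last holds). Time passes only in rows, so rows that do not move let the fingers close. It gives the time, the measured TCP pose, the force, the opening and the grip force at its end, in the units of the state.
- get_state(): the state, without advancing time (a new reading comes with each control period).
- grab_frame(name): name is "scene" or "side" or "wrist"; returns the picture (480x640x3 uint8, red, green, blue); there is no depth.
- calibration(name): a dict with "fx", "fy", "cx", "cy" (pixels), "k1" (the pictures are not rectified: a ray, as slopes to the right and down, at radius r is drawn at 1 + k1 r^2 times it, then the intrinsics apply), "extrinsics" (4x4, takes a point from world to camera coordinates). Camera axes: x right, y down, z forward; pixel columns grow to the right and rows downward; lengths in m; the calibration is good to about 2 mm. A picture is of the moment at which its call begins: read the wrist's pose just before it. calibration takes no time and is no camera call; for the wrist camera it gives the pose at the moment of the call.
- job_done(): hands the job in; it is judged then, once.
Trained networks look in the newest picture that a camera, given by its name, has taken for a name from the list of things; names that differ only in an ending like _2 or _b are one class to them, and where a whole thing is asked for, a point or a joint stands for the part that bears it (a point fixed in the world has none). Each returns a list of dicts, best first, with "conf" (0 to 1); they miss things now and then, are a little off and sometimes report something else, mostly with a low value. They report only what shows in the picture. A call takes as long as a camera call. They do not tell look-alikes from the thing itself.
- find_in(camera, query): "location" ([column, row] in pixels, amid what is visible of it).
- mark_of(camera, query): "location" ([column, row] in pixels: a listed point, or the origin of a listed thing).
The state is a dict: "t": time; "q": joint angles; "qd": joint speeds; "joint_efforts": joint torques, N m; "eef_pos": TCP position; "ee_rot": TCP orientation; "force": force on the tool from outside, world axes, zero at the start; "moment": the same for the moment, N m; "width": finger opening in m; "gripper_force": force on a finger pad.
Only numpy, scipy, OpenCV 4.12 (cv2) and the standard library are available. Lean on these libraries where they do the work, as an engineer would, in place of code of your own. Each camera call takes 0.05 s, during which the arm holds its last target. There are 200 camera calls.

## Working session

There is one attempt and no reset: what is moved stays moved. The work goes in short steps, Python scripts to look and compute and a shell command to move; the robot and the scene stay as the last step left them, time stands still between calls to the robot, and variables do not carry over. Pictures are saved under pics/ and viewed, at most 10 in all, crops included, and the job is handed in when it is done.

```bash
ls; mkdir -p pics; cat > h.py <<'E'
import numpy as np,cv2
from station import *
def ray(cam,px,c=None):
    c=c or calibration(cam);E=np.array(c["extrinsics"])
    d=np.array([(px[0]-c["cx"])/c["fx"],(px[1]-c["cy"])/c["fy"]])
    u=d.copy()
    for _ in range(20): u=d/(1+c["k1"]*(u@u))
    R=E[:3,:3];o=-R.T@E[:3,3];return o,R.T@np.array([u[0],u[1],1])
def at(cam,px,z,c=None):
    o,d=ray(cam,px,c);return o+d*(z-o[2])/d[2]
def proj(cam,p,c=None):
    c=c or calibration(cam);E=np.array(c["extrinsics"]);q=E[:3,:3]@np.array(p)+E[:3,3];s=q[:2]/q[2];s=s*(1+c["k1"]*(s@s))
    return s*[c["fx"],c["fy"]]+[c["cx"],c["cy"]]
def save(cam,name):
    im=grab_frame(cam);cv2.imwrite("pics/"+name+".png",im[:,:,::-1]);return im
E
python3 - <<'E'
from h import *
print(tip_reach if not callable(tip_reach) else tip_reach()); s=get_state();print(s)
a=save("scene","scene");b=save("side","side")
Z=dict(plate_mid=.08,scraper=.004,mat=0,scrap_strip=.077,scrap_disc=.077,scrap_corner=.077,scrap_link=.077,rover=0,headband=0,mug=0,tray_floor=.006,lid_hinge=.079,station=0)
for cam in("scene","side"):
  for n,z in Z.items():
    print(cam,n,[(round(d["conf"],2),np.round(d["location"]).tolist(),np.round(at(cam,d["location"],z)[:2],3).tolist()) for d in mark_of(cam,n) if d["conf"]>.2])
E
```

```text
pics
0.019
{'t': 0.0, 'q': array([ 2.88036572e-01,  3.59387052e-01,  1.10549834e-02, -3.42879650e-04,
       -1.22410432e+00, -2.88059165e-01]), 'qd': array([-0.00073994,  0.00053263, -0.00083354,  0.00109757, -0.000282  ,
       -0.00025511]), 'joint_efforts': array([-8.00930356e-04, -5.82726967e+01,  2.93058443e+01,  6.99745238e+00,
        6.93249181e-03, -2.06530804e-04]), 'eef_pos': array([ 6.74486652e-01, -7.57496274e-05,  2.13622225e-01]), 'ee_rot': array([ 3.13992859e+00, -1.56924417e-04, -1.57093556e+00]), 'force': array([0.25327366, 0.3538785 , 0.30520127]), 'moment': array([0.02958096, 0.03003576, 0.01967223]), 'gripper_force': 0.0, 'width': 0.087696333035231}
scene plate_mid [(0.68, [294.0, 236.0], [0.513, -0.021])]
scene scraper [(0.96, [201.0, 265.0], [0.327, -0.165]), (0.71, [238.0, 348.0], [0.537, -0.3])]
scene mat [(0.84, [238.0, 344.0], [0.53, -0.291])]
scene scrap_strip []
scene scrap_disc [(0.56, [287.0, 223.0], [0.474, 0.008])]
scene scrap_corner [(0.68, [315.0, 260.0], [0.59, -0.055])]
scene scrap_link [(0.49, [325.0, 240.0], [0.582, 0.01]), (0.23, [324.0, 219.0
[... 733 characters left out ...]
.0], [0.48, -0.457]), (0.6, [419.0, 347.0], [0.528, -0.286])]
side scrap_strip [(0.79, [325.0, 280.0], [0.484, -0.065])]
side scrap_disc [(0.81, [300.0, 264.0], [0.479, 0.002])]
side scrap_corner [(0.59, [349.0, 247.0], [0.584, -0.046])]
side scrap_link [(0.75, [325.0, 234.0], [0.575, 0.017])]
side rover [(0.75, [175.0, 191.0], [0.474, 0.444])]
side headband [(0.84, [448.0, 267.0], [0.739, -0.215])]
side mug [(0.58, [219.0, 166.0], [0.611, 0.429]), (0.22, [328.0, 282.0], [0.526, -0.039])]
side tray_floor [(0.6, [276.0, 246.0], [0.516, 0.117])]
side lid_hinge [(0.65, [255.0, 212.0], [0.516, 0.178])]
side station [(0.66, [331.0, 278.0], [0.537, -0.037]), (0.49, [328.0, 260.0], [0.571, 0.002])]
```

View pics/scene.png

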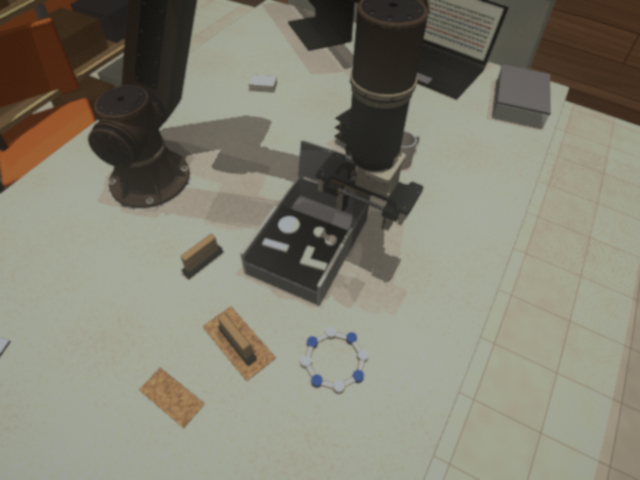

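View pics/side.png

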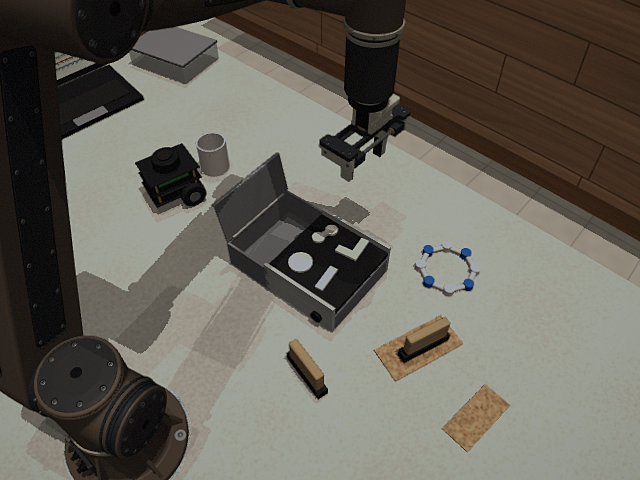

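The scraper candidates are scene (238,348), about 0.61 m from the base and standing on the larger mat, and scene (201,265), about 0.36 m from the base. The first is the one meant because it is farthest from the base. The mat at (238,344) is the larger of the two; (172,397) is smaller. I'll confirm this in a crop.

```bash
python3 - <<'E'
import cv2,numpy as np
b=cv2.imread("pics/side.png")
cv2.imwrite("pics/c1.png",cv2.resize(b[140:460,200:520],(600,600),interpolation=cv2.INTER_CUBIC))
E
```

```text
(no output)
```

View pics/c1.png

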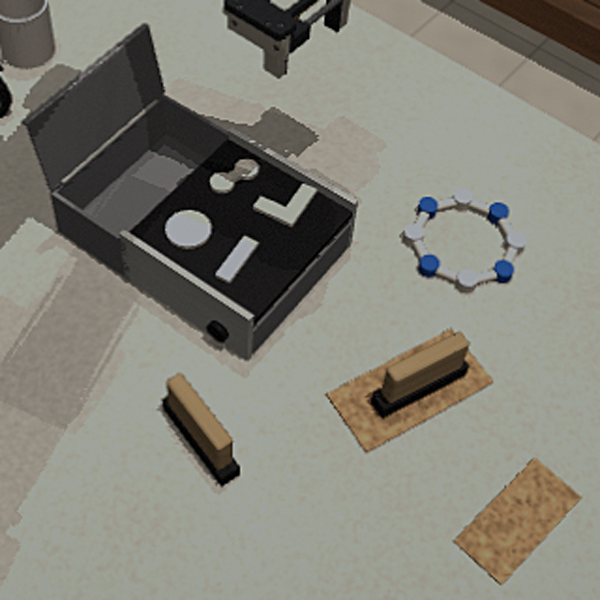

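The crop confirms it: the block on the large mat, at side (425,345), is the target. The look-alike stands bare on the table at (306,375).

```bash
python3 - <<'E'
from h import *
P=lambda x,y,z:at("side",(200+x/1.875,140+y/1.875),z)
f=lambda a,b:(np.round((a+b)/2,3),round(float(np.degrees(np.arctan2(*(b-a)[[1,0]]))),1),round(float(np.linalg.norm(b-a)),3))
print("grip top",f(P(387,377,.077),P(467,340,.077)))
print("foot bottom front",f(P(381,414,.004),P(468,370,.004)))
print("mat long edge",f(P(366,450,.004),P(493,381,.004)),"short",f(P(327,396,.004),P(366,450,.004)))
print("mat long edge2",f(P(327,396,.004),P(450,330,.004)))
print("kerb L",f(P(250,320,.088),P(122,233,.088)),"R",f(P(357,205,.088),P(162,97,.079)))
print("plate front edge",f(P(250,320,.088),P(357,205,.088)),"hinge",f(P(55,190,.079),P(163,97,.079)))
h=f(P(55,190,.079),P(163,97,.079))
for th in(1.5,1.7,1.9,2.1):
  n=np.array([-.06,1,0]);e=np.append(h[0][:2],.079)+.106*np.array([n[0]*-np.cos(th),-np.cos(th),np.sin(th)])
  print(th,(proj("side",e)-[200,140])*1.875)
E
```

```text
grip top (array([ 0.527, -0.296,  0.077]), -21.8, 0.099)
foot bottom front (array([ 0.533, -0.302,  0.004]), -20.3, 0.115)
mat long edge (array([ 0.514, -0.324,  0.004]), -19.0, 0.168) short (array([ 0.446, -0.261,  0.004]), -107.5, 0.074)
mat long edge2 (array([ 0.537, -0.252,  0.004]), -18.1, 0.167)
kerb L (array([ 0.428, -0.042,  0.088]), 93.3, 0.182) R (array([0.621, 0.024, 0.083]), 94.0, 0.293)
plate front edge (array([ 0.532, -0.127,  0.088]), 3.2, 0.198) hinge (array([0.515, 0.163, 0.079]), 3.5, 0.194)
1.5 [108.13411312  82.71186699]
1.7 [94.63611604 74.9541709 ]
1.9 [82.07811122 70.13977345]
2.1 [71.00337743 68.39664528]
```

```bash
python3 -m handwheel '[{"delta_pos":[-0.48,-1,0],"dr":[0,0,0]},{"delta_pos":[-0.48,-1,0],"dr":[0,0,0]},{"delta_pos":[-0.48,-1,0],"dr":[0,0,0]},{"delta_pos":[-0.48,-1,0],"dr":[0,0,0]},{"delta_pos":[-0.48,-1,0],"dr":[0,0,0]},{"delta_pos":[-0.48,-1,0],"dr":[0,0,0]},{"delta_pos":[-0.48,-1,0],"dr":[0,0,0]},{"delta_pos":[-0.48,-1,0],"dr":[0,0,0]},{"delta_pos":[-0.48,-0.8,0],"dr":[0,0,0]},{"delta_pos":[0,0,0],"dr":[0,0,0]}]' -1
python3 - <<'E'
from h import *
print(get_state()["eef_pos"]); c=calibration("wrist");save("wrist","w1")
for n,z in(("scraper",.004),("mat",0)): print(n,[(d["conf"],d["location"],at("wrist",d["location"],z,c)) for d in mark_of("wrist",n)])
E
```

```text
t: 2.4
eef_pos: [0.5437, -0.2664, 0.2148]
ee_rot: [3.141, -0.0, -1.574]
force: [0.3, -0.5, -0.1]
width: 0.0876
gripper_force: 0.0
[ 0.54368889 -0.26641379  0.21476777]
scraper [(0.55, [325.4, 184.4], array([ 0.5354674 , -0.29413969,  0.004     ]))]
mat [(0.9, [378.5, 14.5], array([ 0.48236238, -0.46432277,  0.        ])), (0.82, [332.9, 192.6], array([ 0.52699994, -0.28464281,  0.        ]))]
```

View pics/w1.png

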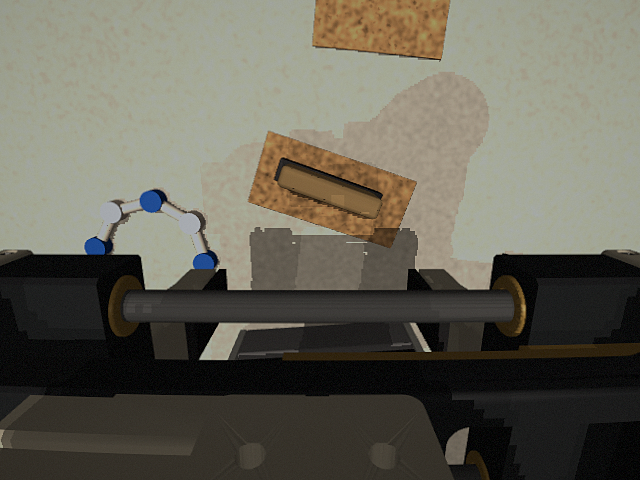

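The wrist view shows the scraper's grip top around (331,190), on the large mat.

```bash
python3 - <<'E'
from h import *
f=lambda a,b:(np.round((a+b)/2,4),round(float(np.degrees(np.arctan2(*(b-a)[[1,0]]))),1),round(float(np.linalg.norm(b-a)),3))
im=cv2.imread("pics/w1.png");hsv=cv2.cvtColor(im,cv2.COLOR_BGR2HSV)
roi=im[150:230,265:395];print(im[190,331],im[150,270],im[210,400])
P=lambda x,y,z:at("wrist",(x,y),z)
print(f(P(383,193,.077),P(285,165,.077)),f(P(377,218,.077),P(278,186,.077)))
print("mat",f(P(416,181,.004),P(267,131,.004)),f(P(392,247,.004),P(248,202,.004)))
E
```

```text
[ 64 101 129] [ 60 100 140] [ 60  98 134]
(array([ 0.5312, -0.3036,  0.077 ]), -15.8, 0.09) (array([ 0.5367, -0.2831,  0.077 ]), -18.0, 0.094)
mat (array([ 0.5189, -0.3219,  0.004 ]), -18.0, 0.17) (array([ 0.542 , -0.2464,  0.004 ]), -17.7, 0.171)
```

```bash
python3 -m handwheel '[{"delta_pos":[-0.05,-0.1,0],"dr":[0,0,8.59]},{"delta_pos":[-0.05,-0.1,0],"dr":[0,0,8.59]},{"delta_pos":[-0.05,-0.1,0],"dr":[0,0,8.59]},{"delta_pos":[-0.05,-0.1,0],"dr":[0,0,8.59]},{"delta_pos":[-0.05,-0.1,0],"dr":[0,0,8.59]},{"delta_pos":[-0.05,-0.1,0],"dr":[0,0,8.59]},{"delta_pos":[-0.05,-0.1,0],"dr":[0,0,8.59]},{"delta_pos":[-0.05,-0.1,0],"dr":[0,0,8.59]},{"delta_pos":[0,0,0],"dr":[0,0,0.8]},{"delta_pos":[0,0,0],"dr":[0,0,0]}]' -1
python3 - <<'E'
from h import *
s=get_state();print(s["q"])
c=calibration("wrist");im=save("wrist","w2")
for n,z in(("scraper",.004),("mat",0)): print(n,[(d["conf"],d["location"],at("wrist",d["location"],z,c)) for d in mark_of("wrist",n)])
E
```

```text
t: 3.55
eef_pos: [0.5339, -0.2873, 0.2145]
ee_rot: [-3.142, -0.0, -0.36]
force: [-0.5, -0.2, -0.6]
width: 0.0879
gripper_force: 0.0
[-1.71892927e-01  2.46677590e-01 -1.46507187e-01 -2.92188193e-05
 -1.17758586e+00  1.38247805e+00]
scraper [(0.7, [321.4, 210.3], array([ 0.53246717, -0.29173626,  0.004     ]))]
mat [(0.61, [319.5, 216.0], array([ 0.52644711, -0.28725369,  0.        ])), (0.59, [475.4, 201.6], array([ 0.48008299, -0.45785285,  0.        ])), (0.2, [320.3, 208.7], array([ 0.53394196, -0.29102125,  0.        ]))]
```

View pics/w2.png

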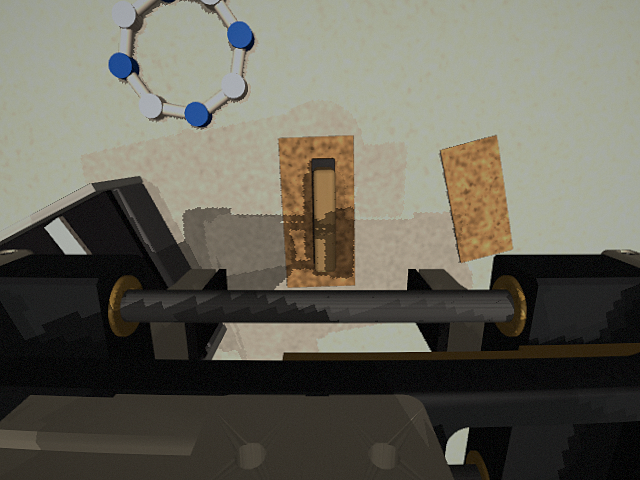

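```bash
python3 - <<'E'
from h import *
f=lambda a,b:(np.round((a+b)/2,4),round(float(np.degrees(np.arctan2(*(a-b)[[1,0]]))),1),round(float(np.linalg.norm(b-a)),3))
P=lambda x,y,z:at("wrist",(x,y),z)
print(f(P(323.5,169,.077),P(324.5,272,.077)),f(P(313,169,.077),P(314.5,272,.077)),f(P(334,169,.077),P(334.5,272,.077)))
E
```

```text
(array([ 0.5332, -0.2939,  0.077 ]), -19.8, 0.096) (array([ 0.5365, -0.2852,  0.077 ]), -19.9, 0.096) (array([ 0.5299, -0.3026,  0.077 ]), -19.6, 0.096)
```

```bash
python3 -m handwheel '[{"delta_pos":[-0.02,-0.22,-0.8],"dr":[0,0,0.8]},{"delta_pos":[0,0,-0.9],"dr":[0,0,0]},{"delta_pos":[0,0,-0.9],"dr":[0,0,0]},{"delta_pos":[0,0,-0.9],"dr":[0,0,0]},{"delta_pos":[0,0,-0.9],"dr":[0,0,0]},{"delta_pos":[0,0,-0.6],"dr":[0,0,0]},{"delta_pos":[0,0,-0.28],"dr":[0,0,0]},{"delta_pos":[0,0,0],"dr":[0,0,0]}]' -1
python3 -m handwheel '[{"delta_pos":[0,0,0],"dr":[0,0,0]},{"delta_pos":[0,0,0],"dr":[0,0,0]},{"delta_pos":[0,0,0],"dr":[0,0,0]},{"delta_pos":[0,0,0],"dr":[0,0,0]},{"delta_pos":[0,0,0],"dr":[0,0,0]},{"delta_pos":[0,0,0],"dr":[0,0,0]},{"delta_pos":[0,0,0],"dr":[0,0,0]},{"delta_pos":[0,0,0],"dr":[0,0,0]}]' 1 40
```

```text
t: 4.5
eef_pos: [0.5322, -0.2944, 0.0552]
ee_rot: [3.141, 0.002, -0.344]
force: [-0.6, -0.2, -0.1]
width: 0.0878
gripper_force: 0.0
t: 5.3
eef_pos: [0.5327, -0.2946, 0.0561]
ee_rot: [3.142, 0.0, -0.344]
force: [0.4, -1.4, 0.3]
width: 0.0293
gripper_force: 0.0
```

```bash
python3 -m handwheel '[{"delta_pos":[0,0,0],"dr":[0,0,0]},{"delta_pos":[0,0,0],"dr":[0,0,0]},{"delta_pos":[0,0,0],"dr":[0,0,0]},{"delta_pos":[0,0,0],"dr":[0,0,0]}]' 1 40
python3 -c "
from station import *
s=get_state();print(s['eef_pos'],s['force'],s['moment'],s['gripper_force'],s['width'])"
```

```text
t: 5.7
eef_pos: [0.5328, -0.2946, 0.0561]
ee_rot: [3.142, 0.0, -0.344]
force: [0.1, 0.2, 0.1]
width: 0.0197
gripper_force: 40.0
[ 0.53275967 -0.29463367  0.05612401] [0.12592235 0.19436447 0.13483614] [-0.11957359  0.07421566  0.02572892] 39.99847948551178 0.019661864228574213
```

```bash
python3 -m handwheel '[{"delta_pos":[0,0,0.4],"dr":[0,0,0]},{"delta_pos":[0,0,0.8],"dr":[0,0,0]},{"delta_pos":[0,0,1],"dr":[0,0,0]},{"delta_pos":[0,0,1],"dr":[0,0,0]},{"delta_pos":[-0.15,0.8,0.8],"dr":[0,0,3.3]},{"delta_pos":[-0.16,0.9,0],"dr":[0,0,3.3]},{"delta_pos":[-0.16,0.9,0],"dr":[0,0,3.3]},{"delta_pos":[-0.16,0.9,0],"dr":[0,0,3.3]},{"delta_pos":[-0.16,0.9,0],"dr":[0,0,3.4]},{"delta_pos":[-0.15,0.8,0],"dr":[0,0,3.3]}]' 1 40
python3 -m handwheel '[{"delta_pos":[-0.15,0.65,-0.4],"dr":[0,0,3.4]},{"delta_pos":[0,0,-0.6],"dr":[0,0,0]},{"delta_pos":[0,0,-0.5],"dr":[0,0,0]},{"delta_pos":[0,0,0],"dr":[0,0,0]},{"delta_pos":[0,0,0],"dr":[0,0,0]}]' 1 40
python3 - <<'E'
from h import *
s=get_state();print(s['eef_pos'],s['ee_rot'],s['force'])
a=save("side","s2");save("scene","sc2");c=calibration("wrist");w=save("wrist","w3")
cv2.imwrite("pics/m.png",np.vstack([np.hstack([cv2.resize(a[150:330,200:400],(400,360)),cv2.resize(cv2.imread("pics/sc2.png")[150:330,200:400],(400,360))[:,:,::-1]])])[:,:,::-1])
for n in("scrap_strip","scrap_disc","scrap_corner","scrap_link"):
  print(n,[(d["conf"],np.round(at("side",d["location"],.077)[:2],3)) for d in mark_of("side",n)])
E
```

```text
t: 6.7
eef_pos: [0.5041, -0.1375, 0.177]
ee_rot: [-3.141, -0.001, 0.006]
force: [0.8, 1.0, -1.3]
width: 0.0192
gripper_force: 40.0
t: 7.2
eef_pos: [0.5002, -0.1192, 0.1319]
ee_rot: [3.141, -0.0, 0.063]
force: [0.7, -0.5, -1.4]
width: 0.0192
gripper_force: 40.0
[ 0.50019696 -0.11919095  0.13189757] [ 3.14136180e+00 -7.87224929e-05  6.33391934e-02] [ 0.67881009 -0.46549223 -1.37854543]
scrap_strip [(0.58, array([ 0.486, -0.064]))]
scrap_disc [(0.88, array([ 0.481, -0.002])), (0.7, array([ 0.486, -0.303])), (0.23, array([0.574, 0.272]))]
scrap_corner []
scrap_link [(0.6, array([0.577, 0.012]))]
```

View pics/m.png

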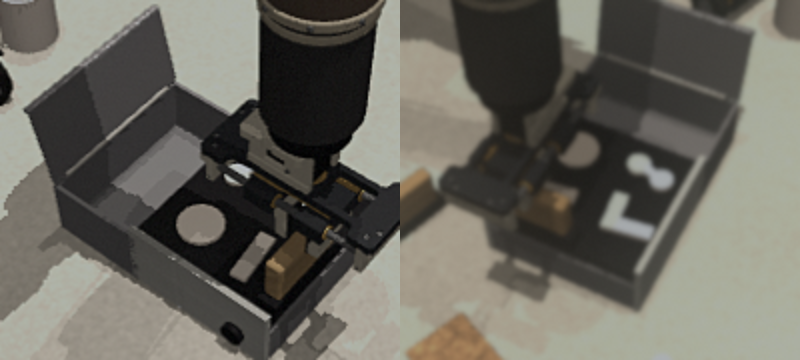

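The scraper hovers behind the strip, with all four scraps ahead of it. Now I'll feel for the plate.

```bash
for i in 1; do python3 -m handwheel '[{"delta_pos":[0,0,-0.05],"dr":[0,0,0]},{"delta_pos":[0,0,0],"dr":[0,0,0]}]' 
python3 -m handwheel '[{"delta_pos":[0,0,-0.04],"dr":[0,0,0]},{"delta_pos":[0,0,0],"dr":[0,0,0]}]'
python3 -m handwheel '[{"delta_pos":[0,0,-0.03],"dr":[0,0,0]},{"delta_pos":[0,0,0],"dr":[0,0,0]}]'; done | grep -E "pos|force: \["
```

```text
eef_pos: [0.4999, -0.1191, 0.1295]
force: [0.3, 0.6, -1.5]
eef_pos: [0.4999, -0.1191, 0.1282]
force: [-0.0, 1.0, -1.7]
eef_pos: [0.5, -0.1191, 0.1274]
force: [-0.5, 0.5, -1.7]
```

```bash
(python3 -m handwheel '[{"delta_pos":[0,0,-0.03],"dr":[0,0,0]},{"delta_pos":[0,0,0],"dr":[0,0,0]}]' 
python3 -m handwheel '[{"delta_pos":[0,0,-0.03],"dr":[0,0,0]},{"delta_pos":[0,0,0],"dr":[0,0,0]}]') | grep -E "pos|force: \["
```

```text
eef_pos: [0.5002, -0.1191, 0.1267]
force: [0.3, 0.1, -2.0]
eef_pos: [0.5002, -0.1191, 0.1259]
force: [-0.3, -0.2, 0.9]
```

```bash
(python3 -m handwheel '[{"delta_pos":[0,0,-0.015],"dr":[0,0,0]},{"delta_pos":[-0.01,0.15,0],"dr":[0,0,0]},{"delta_pos":[-0.018,0.3,0],"dr":[0,0,0]},{"delta_pos":[-0.018,0.3,0],"dr":[0,0,0]}]'
python3 -m handwheel '[{"delta_pos":[-0.018,0.3,0],"dr":[0,0,0]},{"delta_pos":[-0.018,0.3,0],"dr":[0,0,0]},{"delta_pos":[-0.018,0.3,0],"dr":[0,0,0]},{"delta_pos":[-0.018,0.3,0],"dr":[0,0,0]}]') | grep -E "pos|rot|force: \["
```

```text
eef_pos: [0.4988, -0.0962, 0.1255]
ee_rot: [3.141, -0.0, 0.063]
force: [-0.1, -2.5, 1.6]
eef_pos: [0.4965, -0.0597, 0.1254]
ee_rot: [3.142, -0.0, 0.064]
force: [0.8, -2.6, 1.6]
```

```bash
(python3 -m handwheel '[{"delta_pos":[-0.018,0.3,0],"dr":[0,0,0]},{"delta_pos":[-0.018,0.3,0],"dr":[0,0,0]},{"delta_pos":[-0.018,0.3,0],"dr":[0,0,0]},{"delta_pos":[-0.018,0.3,0],"dr":[0,0,0]},{"delta_pos":[-0.018,0.3,0],"dr":[0,0,0]},{"delta_pos":[-0.018,0.3,0],"dr":[0,0,0]}]'
python3 -m handwheel '[{"delta_pos":[-0.018,0.3,0],"dr":[0,0,0]},{"delta_pos":[-0.018,0.3,0],"dr":[0,0,0]},{"delta_pos":[-0.018,0.3,0],"dr":[0,0,0]},{"delta_pos":[-0.018,0.3,0],"dr":[0,0,0]}]'
python3 -m handwheel '[{"delta_pos":[-0.018,0.3,0],"dr":[0,0,0]},{"delta_pos":[-0.018,0.3,0],"dr":[0,0,0]},{"delta_pos":[-0.018,0.25,0],"dr":[0,0,0]},{"delta_pos":[0,0,0],"dr":[0,0,0]}]') | grep -E "pos|rot|force: \["
python3 - <<'E'
from h import *
a=save("side","s3");b=save("scene","sc3")
cv2.imwrite("pics/m2.png",np.hstack([cv2.resize(a[150:330,200:400],(400,360)),cv2.resize(b[150:330,200:400],(400,360))])[:,:,::-1])
E
```

```text
eef_pos: [0.4932, -0.0059, 0.1253]
ee_rot: [3.142, 0.0, 0.063]
force: [1.0, -3.0, 1.7]
eef_pos: [0.491, 0.0301, 0.1253]
ee_rot: [3.142, 0.0, 0.063]
force: [0.0, -2.7, 1.8]
eef_pos: [0.4895, 0.0561, 0.1253]
ee_rot: [-3.141, -0.0, 0.064]
force: [-0.5, 1.3, 2.6]
```

View pics/m2.png

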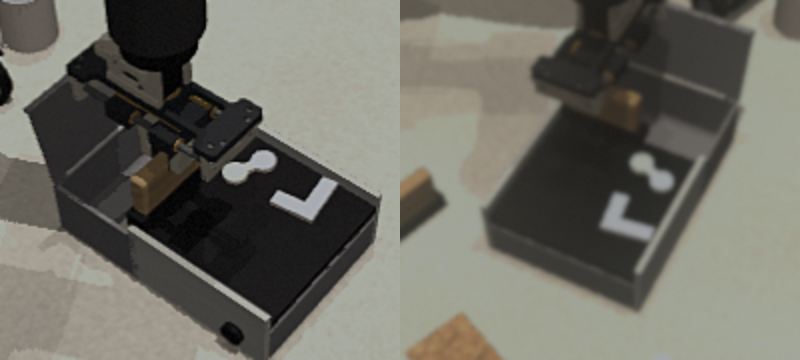

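Pass 1 cleared the disc and the strip. The link and the corner remain on the right half. Next is pass 2.

```bash
(python3 -m handwheel '[{"delta_pos":[0,0,0.5],"dr":[0,0,0]},{"delta_pos":[0.1,-0.3,0.9],"dr":[0,0,0]},{"delta_pos":[0.38,-0.9,0.2],"dr":[0,0,0]},{"delta_pos":[0.4,-0.95,0],"dr":[0,0,0]},{"delta_pos":[0.4,-0.95,0],"dr":[0,0,0]},{"delta_pos":[0.4,-0.95,0],"dr":[0,0,0]},{"delta_pos":[0.4,-0.9,0],"dr":[0,0,0]},{"delta_pos":[0.4,-0.82,-0.5],"dr":[0,0,0]},{"delta_pos":[0,0,-0.7],"dr":[0,0,0]},{"delta_pos":[0,0,-0.2],"dr":[0,0,0]}]'
python3 -m handwheel '[{"delta_pos":[0,0,-0.1],"dr":[0,0,0]},{"delta_pos":[0,0,0],"dr":[0,0,0]},{"delta_pos":[0,0,0],"dr":[0,0,0]}]') | grep -E "pos|rot|force: \["
```

```text
eef_pos: [0.5619, -0.119, 0.1282]
ee_rot: [-3.141, 0.005, 0.06]
force: [-1.2, -0.5, -2.5]
eef_pos: [0.5644, -0.1177, 0.1293]
ee_rot: [3.142, -0.001, 0.064]
force: [-1.0, -0.4, -2.0]
```

```bash
(python3 -m handwheel '[{"delta_pos":[0,0,-0.06],"dr":[0,0,0]},{"delta_pos":[0,0,-0.04],"dr":[0,0,0]},{"delta_pos":[0,0,0],"dr":[0,0,0]}]'
python3 -m handwheel '[{"delta_pos":[0,0,-0.03],"dr":[0,0,0]},{"delta_pos":[0,0,0],"dr":[0,0,0]}]') | grep -E "pos|force: \["
```

```text
eef_pos: [0.5646, -0.1179, 0.1259]
force: [0.8, 1.9, 1.0]
eef_pos: [0.5646, -0.1181, 0.125]
force: [0.2, 1.0, 3.2]
```

```bash
(python3 -m handwheel '[{"delta_pos":[0,0,0.017],"dr":[0,0,0]},{"delta_pos":[-0.01,0.15,0],"dr":[0,0,0]},{"delta_pos":[-0.018,0.3,0],"dr":[0,0,0]},{"delta_pos":[-0.018,0.3,0],"dr":[0,0,0]},{"delta_pos":[-0.018,0.3,0],"dr":[0,0,0]},{"delta_pos":[-0.018,0.3,0],"dr":[0,0,0]}]'
python3 -m handwheel '[{"delta_pos":[-0.018,0.3,0],"dr":[0,0,0]},{"delta_pos":[-0.018,0.3,0],"dr":[0,0,0]},{"delta_pos":[-0.018,0.3,0],"dr":[0,0,0]},{"delta_pos":[-0.018,0.3,0],"dr":[0,0,0]},{"delta_pos":[-0.018,0.3,0],"dr":[0,0,0]},{"delta_pos":[-0.018,0.3,0],"dr":[0,0,0]}]'
python3 -m handwheel '[{"delta_pos":[-0.018,0.3,0],"dr":[0,0,0]},{"delta_pos":[-0.018,0.3,0],"dr":[0,0,0]},{"delta_pos":[-0.018,0.3,0],"dr":[0,0,0]},{"delta_pos":[-0.018,0.3,0],"dr":[0,0,0]}]') | grep -E "pos|rot|force: \["
```

```text
eef_pos: [0.5612, -0.077, 0.125]
ee_rot: [3.141, 0.0, 0.063]
force: [1.3, -3.1, 2.2]
eef_pos: [0.5581, -0.023, 0.1249]
ee_rot: [3.142, 0.0, 0.063]
force: [0.1, -3.1, 2.5]
eef_pos: [0.5559, 0.013, 0.1249]
ee_rot: [3.142, 0.0, 0.063]
force: [0.2, -3.4, 3.7]
```

```bash
(python3 -m handwheel '[{"delta_pos":[-0.018,0.3,0.01],"dr":[0,0,0]},{"delta_pos":[-0.018,0.3,0],"dr":[0,0,0]},{"delta_pos":[-0.018,0.3,0],"dr":[0,0,0]},{"delta_pos":[-0.018,0.3,0],"dr":[0,0,0]},{"delta_pos":[-0.018,0.25,0],"dr":[0,0,0]},{"delta_pos":[0,0,0],"dr":[0,0,0]}]') | grep -E "pos|rot|force: \["
python3 - <<'E'
from h import *
a=save("side","s4");b=save("scene","sc4")
cv2.imwrite("pics/m3.png",np.hstack([cv2.resize(a[150:330,200:400],(400,360)),cv2.resize(b[150:330,200:400],(400,360))])[:,:,::-1])
E
```

```text
eef_pos: [0.5533, 0.0571, 0.1252]
ee_rot: [-3.141, -0.0, 0.064]
force: [-1.3, -0.8, 2.3]
```

View pics/m3.png

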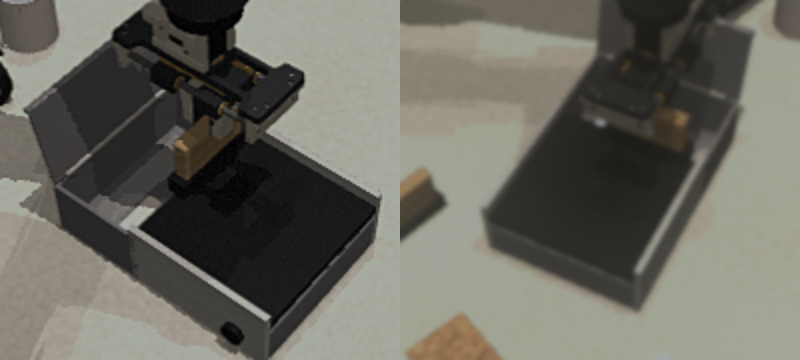

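```bash
(python3 -m handwheel '[{"delta_pos":[-0.01,0.15,0],"dr":[0,0,0]},{"delta_pos":[0,0,0],"dr":[0,0,0]},{"delta_pos":[0,0,0.5],"dr":[0,0,0]},{"delta_pos":[0,-0.3,1],"dr":[0,0,0]},{"delta_pos":[-0.06,-0.9,0.9],"dr":[0,0,0]},{"delta_pos":[-0.06,-1,0],"dr":[0,0,-2.6]},{"delta_pos":[-0.06,-1,0],"dr":[0,0,-2.6]},{"delta_pos":[-0.06,-1,0],"dr":[0,0,-2.6]},{"delta_pos":[-0.06,-1,0],"dr":[0,0,-2.6]},{"delta_pos":[-0.06,-1,0],"dr":[0,0,-2.6]}]' 1 40
python3 -m handwheel '[{"delta_pos":[-0.06,-1,0],"dr":[0,0,-2.6]},{"delta_pos":[-0.06,-1,0],"dr":[0,0,-2.6]},{"delta_pos":[-0.06,-1,0],"dr":[0,0,-2.6]},{"delta_pos":[-0.06,-1,-0.2],"dr":[0,0,-2.5]},{"delta_pos":[-0.06,-0.9,-0.5],"dr":[0,0,0]},{"delta_pos":[0,-0.75,-0.8],"dr":[0,0,0]},{"delta_pos":[0,0,-0.8],"dr":[0,0,0]},{"delta_pos":[0,0,-0.8],"dr":[0,0,0]},{"delta_pos":[0,0,0],"dr":[0,0,0]},{"delta_pos":[0,0,0],"dr":[0,0,0]}]' 1 40) | grep -E "pos|rot|force: \["
python3 - <<'E'
from h import *
a=save("side","s5");b=save("scene","sc5")
for n in("scrap_strip","scrap_disc","scrap_corner","scrap_link"):
  for c in("side","scene"): print(n,c,[(d["conf"],np.round(d["location"]),np.round(at(c,d["location"],.012)[:2],3)) for d in mark_of(c,n)])
cv2.imwrite("pics/m4.png",np.hstack([cv2.resize(a[150:330,200:400],(400,360)),cv2.resize(b[150:330,200:400],(400,360))])[:,:,::-1])
E
```

```text
eef_pos: [0.5416, -0.1267, 0.1964]
ee_rot: [-3.141, 0.001, -0.166]
force: [-0.0, 0.2, -1.8]
eef_pos: [0.533, -0.2952, 0.1039]
ee_rot: [3.141, 0.001, -0.344]
force: [0.4, 0.5, -0.5]
scrap_strip side [(0.73, array([268., 257.]), array([0.478, 0.104]))]
scrap_strip scene [(0.49, array([305., 215.]), array([0.471, 0.099]))]
scrap_disc side []
scrap_disc scene []
scrap_corner side []
scrap_corner scene []
scrap_link side [(0.61, array([305., 224.]), array([0.607, 0.11 ]))]
scrap_link scene [(0.49, array([344., 229.]), array([0.585, 0.109]))]
```

View pics/m4.png

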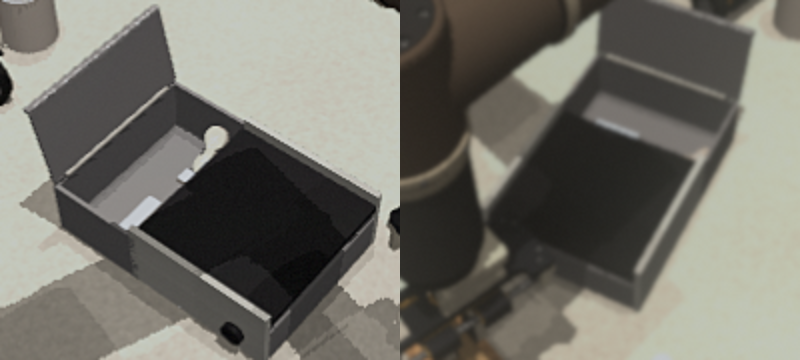

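The plate is clear in both views. The strip shows at side (268,257) and the link at side (305,224), both in the tray. Now I'll set the scraper down.

```bash
(python3 -m handwheel '[{"delta_pos":[0,0,-0.7],"dr":[0,0,0]},{"delta_pos":[0,0,-0.6],"dr":[0,0,0]},{"delta_pos":[0,0,-0.2],"dr":[0,0,0]},{"delta_pos":[0,0,-0.06],"dr":[0,0,0]},{"delta_pos":[0,0,0],"dr":[0,0,0]}]' 1 40
python3 -m handwheel '[{"delta_pos":[0,0,-0.02],"dr":[0,0,0]},{"delta_pos":[0,0,0],"dr":[0,0,0]}]') | grep -E "pos|rot|force: \["
```

```text
eef_pos: [0.5336, -0.2954, 0.0578]
ee_rot: [3.141, -0.0, -0.343]
force: [-0.9, 0.5, -0.5]
eef_pos: [0.5337, -0.2953, 0.0576]
ee_rot: [-3.141, -0.001, -0.343]
force: [-0.7, -0.1, -0.5]
```

```bash
(python3 -m handwheel '[{"delta_pos":[0,0,-0.03],"dr":[0,0,0]},{"delta_pos":[0,0,0],"dr":[0,0,0]}]' 1 40
python3 -m handwheel '[{"delta_pos":[0,0,-0.025],"dr":[0,0,0]},{"delta_pos":[0,0,0],"dr":[0,0,0]}]') | grep -E "pos|rot|force: \["
```

```text
eef_pos: [0.5333, -0.2952, 0.0561]
ee_rot: [-3.141, -0.0, -0.344]
force: [0.4, -0.2, -1.3]
eef_pos: [0.5334, -0.2952, 0.0561]
ee_rot: [3.141, -0.0, -0.343]
force: [-1.9, 1.9, 5.8]
```

```bash
(python3 -m handwheel '[{"delta_pos":[0,0,0],"dr":[0,0,0]},{"delta_pos":[0,0,0],"dr":[0,0,0]},{"delta_pos":[0,0,0],"dr":[0,0,0]},{"delta_pos":[0,0,0],"dr":[0,0,0]},{"delta_pos":[0,0,0],"dr":[0,0,0]},{"delta_pos":[0,0,0.4],"dr":[0,0,0]},{"delta_pos":[0,0,0.8],"dr":[0,0,0]},{"delta_pos":[0,0,1],"dr":[0,0,0]},{"delta_pos":[0,0,1],"dr":[0,0,0]},{"delta_pos":[0,0,1],"dr":[0,0,0]}]' -1
python3 -m handwheel '[{"delta_pos":[0,0.5,1],"dr":[0,0,-8.35]},{"delta_pos":[-0.05,0.9,1],"dr":[0,0,-8.35]},{"delta_pos":[-0.05,1,0.8],"dr":[0,0,-8.35]},{"delta_pos":[-0.05,1,0],"dr":[0,0,-8.35]},{"delta_pos":[-0.05,1,0],"dr":[0,0,-8.35]},{"delta_pos":[-0.05,1,0],"dr":[0,0,-8.35]},{"delta_pos":[-0.05,1,0],"dr":[0,0,-8.35]},{"delta_pos":[-0.05,1,0],"dr":[0,0,-8.35]},{"delta_pos":[-0.05,1,0],"dr":[0,0,0]},{"delta_pos":[-0.05,1,0],"dr":[0,0,0]}]' 1 20
python3 -m handwheel '[{"delta_pos":[-0.05,1,0],"dr":[0,0,0]},{"delta_pos":[-0.05,1,0],"dr":[0,0,0]},{"delta_pos":[-0.05,1,0],"dr":[0,0,0]},{"delta_pos":[-0.05,1,0],"dr":[0,0,0]},{"delta_pos":[-0.05,1,0],"dr":[0,0,0]},{"delta_pos":[-0.05,1,0],"dr":[0,0,0]},{"delta_pos":[-0.05,0.6,0],"dr":[0,0,0]},{"delta_pos":[0,0,0],"dr":[0,0,0]},{"delta_pos":[0,0,0],"dr":[0,0,0]}]' 1 20)
python3 - <<'E'
from h import *
c=calibration("wrist");w=save("wrist","w5");a=save("side","s6");b=save("scene","sc6")
for n in("scrap_strip","scrap_disc","scrap_corner","scrap_link"):
  print(n,[(d["conf"],np.round(d["location"]),np.round(at("wrist",d["location"],.012,c)[:2],3)) for d in mark_of("wrist",n)])
for n,z in(("scraper",.004),("lid_edge",.183),("lid_hinge",.079),("plate_mid",.075)):
  for cam in("side","scene","wrist"): print(n,cam,[(d["conf"],np.round(d["location"]),np.round(at(cam,d["location"],z,c if cam=="wrist" else None)[:2],3)) for d in mark_of(cam,n)])
E
```

```text
t: 19.55
eef_pos: [0.5332, -0.2953, 0.1834]
ee_rot: [3.142, -0.001, -0.343]
force: [0.0, 0.2, 0.4]
width: 0.0871
gripper_force: 0.0
t: 20.55
eef_pos: [0.5195, -0.0121, 0.2663]
ee_rot: [-3.14, 0.0, -1.51]
force: [0.4, 0.2, 0.3]
width: 0.0135
gripper_force: 0.0
t: 21.45
eef_pos: [0.5091, 0.1848, 0.2655]
ee_rot: [-3.142, -0.0, -1.509]
force: [0.3, -0.6, 0.0]
width: 0.0005
gripper_force: 0.0
scrap_strip [(0.82, array([341., 134.]), array([0.487, 0.1  ]))]
scrap_disc [(0.79, array([349., 101.]), array([0.481, 0.063]))]
scrap_corner []
scrap_link [(0.73, array([248., 122.]), array([0.597, 0.094]))]
scraper side [(0.95, array([304., 375.]), array([ 0.323, -0.155])), (0.55, array([425., 348.]), array([ 0.532, -0.299]))]
scraper scene [(0.63, array([200., 266.]), array([ 0.327, -0.17 ])), (0.55, array([240., 346.]), array([ 0.537, -0.293]))]
scraper wrist []
lid_edge side [(0.75, array([249., 180.]), array([0.514, 0.18 ]))]
lid_edge scene [(0.84, array([338., 153.]), array([0.516, 0.189]))]
lid_edge wrist [(0.61, array([306., 240.]), array([0.518, 0.187]))]
lid_hinge side [(0.57, array([257., 213.]), array([0.518, 0.172])), (0.31, array([304., 225.]), array([0.563, 0.069]))]
lid_hinge scene [(0.96, array([332., 190.]), array([0.517, 0.16 ]))]
lid_hinge wrist [(0.77, array([314., 198.]), array([0.515, 0.169]))]
plate_mid side [(0.86, array([330., 256.]), array([ 0.539, -0.032]))]
plate_mid scene [(0.77, array([295., 242.]), array([ 0.522, -0.032]))]
plate_mid wrist []
```

```bash
python3 - <<'E'
import cv2,numpy as np
w=cv2.imread("pics/w5.png");s=cv2.imread("pics/s6.png")
cv2.imwrite("pics/m5.png",np.vstack([cv2.resize(w[40:250,180:460],(400,300),interpolation=cv2.INTER_CUBIC).repeat(1,1),]) if 0 else np.hstack([cv2.resize(w[50:250,200:400],(400,400),interpolation=cv2.INTER_CUBIC),cv2.resize(s[180:280,230:330],(400,400),interpolation=cv2.INTER_CUBIC)]))
E
```

```text
(no output)
```

View pics/m5.png

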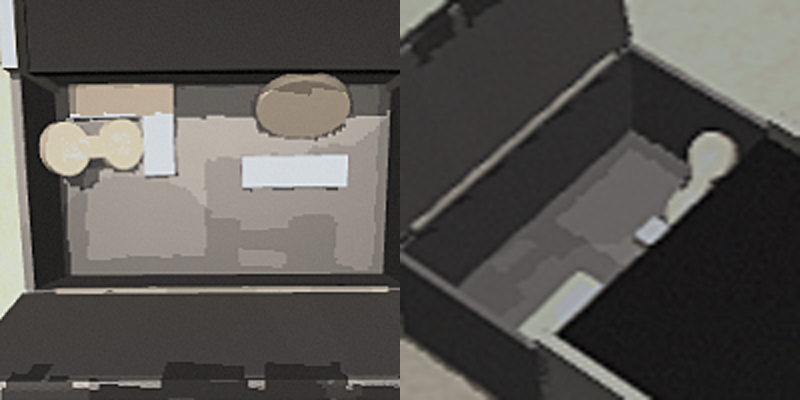

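All four scraps lie in the tray: the strip and disc at the right of the wrist crop, the link resting on the corner at the left. Next I'll shut the lid from behind.

```bash
(python3 -m handwheel '[{"delta_pos":[-0.05,0.8,0],"dr":[0,0,0]},{"delta_pos":[-0.05,0.87,0],"dr":[0,0,0]},{"delta_pos":[0,0,-0.4],"dr":[0,0,0]},{"delta_pos":[0,0,-0.8],"dr":[0,0,0]},{"delta_pos":[0,0,-0.8],"dr":[0,0,0]},{"delta_pos":[0,0,-0.7],"dr":[0,0,0]},{"delta_pos":[0,0,-0.4],"dr":[0,0,0]},{"delta_pos":[0,0,0],"dr":[0,0,0]}]' 1 20
python3 -m handwheel '[{"delta_pos":[0.02,-0.4,0],"dr":[0,0,0]},{"delta_pos":[0.02,-0.4,0],"dr":[0,0,0]},{"delta_pos":[0.02,-0.3,0],"dr":[0,0,0]},{"delta_pos":[0.02,-0.3,0],"dr":[0,0,0]}]'
python3 -m handwheel '[{"delta_pos":[0.02,-0.3,0],"dr":[0,0,0]},{"delta_pos":[0.02,-0.3,0],"dr":[0,0,0]}]'
python3 -m handwheel '[{"delta_pos":[0.02,-0.3,0],"dr":[0,0,0]},{"delta_pos":[0.02,-0.3,0],"dr":[0,0,0]},{"delta_pos":[0.02,-0.3,0],"dr":[0,0,0]},{"delta_pos":[0.02,-0.33,0],"dr":[0,0,0]}]') | grep -E "pos|force: \["
python3 - <<'E'
from h import *
save("side","s7");print(mark_of("side","lid_edge"),proj("side",[.522,.115,.17]))
E
```

```text
eef_pos: [0.5054, 0.234, 0.1704]
force: [-0.2, -0.1, 0.8]
eef_pos: [0.509, 0.1919, 0.173]
force: [-0.3, 0.2, -0.6]
eef_pos: [0.51, 0.174, 0.1724]
force: [-0.5, 0.0, 0.1]
eef_pos: [0.5123, 0.1373, 0.1721]
force: [-0.3, 0.4, 0.7]
[{'location': [246.4, 180.4], 'conf': 0.75}, {'location': [216.4, 167.9], 'conf': 0.63}, {'location': [328.9, 256.1], 'conf': 0.55}] [273.67407807 196.44001608]
```

```bash
python3 - <<'E'
from h import *
b=cv2.imread("pics/s5.png",0);a=cv2.imread("pics/s7.png",0)
for r in range(160,240,8): print(r,b[r,204:300:6],"|",a[r,204:300:6])
H=np.array([.515,.166,.079]);n=np.array([.061,-.998,0]);x=np.array([.998,.061,0])
for th in(0,20,40,60,80,102):
  t=np.radians(th);print(th,[np.round(proj("side",H+.106*(np.cos(t)*n+np.sin(t)*np.array([0,0,1]))+s*.1*x)).tolist() for s in(-1,0,1)])
print([np.round(proj("scene",H+.106*(np.cos(t)*n+np.sin(t)*np.array([0,0,1])))).tolist() for t in np.radians([0,20,40,60,80,102])])
save("scene","sc7");print([(d["conf"],d["location"]) for d in mark_of("scene","lid_edge")])
c=calibration("wrist");save("wrist","w7");print([(d["conf"],d["location"]) for d in mark_of("wrist","lid_edge")])
print([np.round(proj("wrist",H+.106*(np.cos(t)*n+np.sin(t)*np.array([0,0,1])),c)).tolist() for t in np.radians([0,20,40,60,80,102])])
print(get_state()["force"])
E
```

```text
160 [ 99 112 114 113 131 196 194 195 195 195 198 137  77 200 194 194] | [ 78  88  91  89 103  10  52  14  13   5  10  24  30  13 164 163]
168 [ 97 108 114 114 114 197 194 195 196 126  75  77  77  76 195 196] | [ 75  88  38  34  35  26   1   8  29  40  30  28  17  62 163 166]
176 [187 148 133 187 197 197 196 151  91  77  78  76  77  76 196 197] | [157 120  39  30  32  35  33   5  24  64  14  44  38  59 164 167]
184 [205 197 197 196 196 202 165  75  77  78  75  77  76  77 203 195] | [174 167 170  64  60  22  32  23  27  62   8  66  42  59 171 165]
192 [  8 198 194 195 129  75  76  77  77  77  79  76  76  70 112 200] | [  6 167 163 164  50  67  80  49  37  66  54  40  42  51  80 168]
200 [ 86 191 157  92  76  78  77  76  77  76  77  76 158  62  55  51] | [ 66 162 113  39  39  40  40  39  41  40  40  40  75  35  39  37]
208 [196 193  76  79  78  78  76  77  76  77  95  41  58  58  51  52] | [166 162  38  42  61  39  38  42  39  40  45  35  37  37  39  40]
216 [197 195 186  78  77  76  76  76  75 127  60  59  61  53 121 135] | [99 95 87 38 51 60 39 43 37 67 37 38 35 31 83 99]
224 [198 194 194  76  78  77  76 128  52  60  61  59 113 140 137 138] | [100  93  92  41  40  57  48  58  35  38  36  49  40 106 103 104]
232 [195 195 195 179  79  73 101  59  60  61  53 120 138 138 138 137] | [ 95  95  95  84  40  57  68  36  35  35  34  95 106 103 102 101]
0 [[263.0, 266.0], [294.0, 237.0], [322.0, 211.0]]
20 [[259.0, 254.0], [291.0, 225.0], [320.0, 199.0]]
40 [[251.0, 240.0], [284.0, 211.0], [313.0, 185.0]]
60 [[240.0, 226.0], [273.0, 198.0], [303.0, 172.0]]
80 [[227.0, 214.0], [261.0, 186.0], [291.0, 161.0]]
102 [[214.0, 205.0], [247.0, 178.0], [277.0, 154.0]]
[[314.0, 216.0], [315.0, 204.0], [319.0, 190.0], [324.0, 176.0], [330.0, 163.0], [337.0, 153.0]]
[(0.88, [338.2, 154.5])]
[]
[[313.0, 132.0], [312.0, 139.0], [311.0, 172.0], [311.0, 230.0], [310.0, 303.0], [311.0, 372.0]]
[-0.94598458 -0.13500147  0.59155016]
```

```bash
python3 - <<'E'
from h import *
for n in("scrap_strip","scrap_link","scrap_disc","lid","plate_mid"):
  print(n,[(d["conf"],np.round(d["location"])) for d in find_in("wrist",n)])
w=cv2.imread("pics/w7.png",0);print(w[0:260:14,160:480:20])
c=calibration("wrist");print(proj("wrist",get_state()["eef_pos"]+[0,0,-.019],c))
t=get_state()["eef_pos"];
for cam in("side","scene"): print(cam,proj(cam,t),proj(cam,t-[0,0,.019]))
E
```

```text
scrap_strip [(0.94, array([352., 182.]))]
scrap_link [(0.69, array([222., 172.]))]
scrap_disc [(0.69, array([358., 146.]))]
lid [(0.88, array([160., 339.]))]
plate_mid [(0.59, array([306., 111.]))]
[[226  45  42  49  44  45  47  46  48  46  43  45  42  44  44 227]
 [225  44  47  44  46  44  45  44  49  45  48  43  43  46  34 213]
 [225  45  49  49  44  49  45  49  48  46  47  46  47  45  57 228]
 [226  49  50  50  49  49  50  48  48  49  46  48  50  48  70 228]
 [226  50  49  50  49  49  48  49  47  52  51  44  50  49  72 227]
 [228  54  50  50  48  51  50  50  50  52  51  50  47  48  70 225]
 [229  53  53  52  51  53  53  52  51  54  52  53  53  50  61 217]
 [211  40  55  52  54  51  51  53  56  53  54  53  51  48  59 211]
 [224  56  54  55  55  57  55  55  53  53  49  53  46  48  66 215]
 [229  64  53  54  55  57  57  54  55  55  56  48  48  48  57 218]
 [227  42  41 196 184 172  77  85 110 135 129 138  83  39 154 212]
 [228  32  40 145 180 225  37 149 170 136 137 135 157  40 152 217]
 [228  90 223 222 211 222  95 148 145 162 164 139 155  39 146 215]
 [230 164 211 210 163 157 167 141 140 229 230 230 152  42 143 211]
 [229 154  36 131 163 165 133 137 138 157 135 133 151  42 134 208]
 [228 152  38 128 158 161 131 135 137 153 134 131 148  41 179 216]
 [228 141  39 127 155 158 159 158 157 155 156 151 170  41 217 195]
 [229 210  35 124  62  47  51  61  62  62  62  49  77  45 218 202]
 [229 232  40  57  43  44  45  45  46  44  44  45  46  38 225 189]]
[318.83051444 265.6164527 ]
side [262.67570554 192.92487583] [263.36802741 199.07803298]
scene [327.04855275 168.24230105] [326.8352798 173.8532395]
```

```bash
(python3 -m handwheel '[{"delta_pos":[0,0,0.6],"dr":[0,0,0]},{"delta_pos":[0,0,1],"dr":[0,0,0]},{"delta_pos":[0,0,1],"dr":[0,0,0]},{"delta_pos":[-0.05,0.9,0.4],"dr":[0,0,0]},{"delta_pos":[-0.06,1,0],"dr":[0,0,0]},{"delta_pos":[-0.06,1,0],"dr":[0,0,0]},{"delta_pos":[-0.03,0.5,0],"dr":[0,0,0]},{"delta_pos":[0,0,-1],"dr":[0,0,0]},{"delta_pos":[0,0,-1],"dr":[0,0,0]},{"delta_pos":[0,0,-1],"dr":[0,0,0]}]' 1 20
python3 -m handwheel '[{"delta_pos":[0,0,-0.2],"dr":[0,0,0]},{"delta_pos":[0,0,0],"dr":[0,0,0]},{"delta_pos":[0,0,0],"dr":[0,0,0]}]') | grep -E "pos|force: \["
python3 - <<'E'
from h import *
a=save("side","s8");g=cv2.cvtColor(a,cv2.COLOR_RGB2GRAY)
t=get_state()["eef_pos"];print(proj("side",t-[0,0,.019]),[ (d["conf"],d["location"]) for d in mark_of("side","lid_edge")])
print(g[140:216:4,206:290:4])
b=save("scene","sc8");print(proj("scene",t-[0,0,.019]),[ (d["conf"],d["location"]) for d in mark_of("scene","lid_edge")])
E
```

```text
eef_pos: [0.5061, 0.2401, 0.1712]
force: [-0.4, -0.6, -0.9]
eef_pos: [0.5071, 0.2404, 0.1677]
force: [-0.0, 0.4, 0.9]
[230.23273335 179.47211509] [(0.93, [246.6, 179.7])]
[[ 55  17  11  13  14  25   8  24  28  31  14 168 163 164 162 163 162 161
  161 164 162]
 [  8  15   9  32   5  35  17  43  29  12   1 166 161 163 163 162 162 162
  162 163 163]
 [  5  22  29   7  49  26  30  16  10  14 169 163 163 161 164 162 162 163
  161 160 164]
 [ 19  12  11   2  27  32  12  10 148 165 163 163 162 160 163 158 161 165
  132 161 160]
 [ 34  57  66  24  59  14  11  59 163 160 160 162 162 161 161 162 153 145
   51 160 160]
 [ 32  19  70  31  54   0   1  61 162 163 162 160 160 160 160 105 109  56
   57 165 163]
 [ 37  66  45  80  58  62   0  60 168 163 163 159 159 164  73  71  55  58
   59 155 160]
 [ 80  80  87  90  61  61  51  79 163 159 162 161 167  88  64  54  58  58
   57  58 161]
 [ 68  83  85  90  79  60  94 163 160 163 161 157 125  57  55  56  58  57
   59  53 164]
 [ 53 124  87 147 153 166 164 163 163 164 110  80  55  55  56  55  56  58
   57  58 166]
 [150 148 151 145 160 163 162 162 165  75  69  57  56  57  56  54  55  58
   57  58 159]
 [164 164 163 164 162 161 163 170  96  63  56  55  57  57  55  56  58  57
   59  58  48]
 [174 164 163 162 163 163 157 111  58  56  59  59  55  56  56  57  56  58
   59  59  48]
 [ 94 165 162 160 161 119 103  58  57  58  57  56  57  56  57  58  57  59
   58  52  94]
 [101 104 174 139  81  89  56  57  57  58  58  57  59  59  57  57  57  59
  105  56  44]
 [ 80 104 108  99  67  56  59  57  58  56  56  57  59  57  57  60  56 127
   29  44  43]
 [ 93 105  93  51  57  58  58  57  56  56  56  57  58  58  58  55 154  42
   45  45  46]
 [ 96  90  54  55  58  58  56  57  57  58  56  56  60  56  54 157  30  44
   43  47  43]
 [ 94  92  96  58  59  57  56  57  57  58  57  59  58  51 133  44  44  44
   46  44  42]]
[344.10776433 150.57197312] [(0.95, [337.1, 154.2])]
```

```bash
(python3 -m handwheel '[{"delta_pos":[0,0.1,-0.4],"dr":[0,0,0]},{"delta_pos":[0,0,-0.3],"dr":[0,0,0]},{"delta_pos":[0,0,0],"dr":[0,0,0]}]'
python3 -m handwheel '[{"delta_pos":[0.02,-0.3,0],"dr":[0,0,0]},{"delta_pos":[0.02,-0.3,0],"dr":[0,0,0]},{"delta_pos":[0.02,-0.3,0],"dr":[0,0,0]},{"delta_pos":[0.02,-0.3,0],"dr":[0,0,0]}]'
python3 -m handwheel '[{"delta_pos":[0.01,-0.2,0],"dr":[0,0,0]}]'
python3 -m handwheel '[{"delta_pos":[0.01,-0.2,0],"dr":[0,0,0]}]'
python3 -m handwheel '[{"delta_pos":[0.01,-0.2,0],"dr":[0,0,0]}]'
python3 -m handwheel '[{"delta_pos":[0.01,-0.2,0],"dr":[0,0,0]}]'
) | grep -E "pos|force: \["
python3 - <<'E'
from h import *
save("side","s9");t=get_state()["eef_pos"];print(proj("side",t-[0,0,.019]),[ (d["conf"],d["location"]) for d in mark_of("side","lid_edge")])
save("scene","sc9");print([ (d["conf"],d["location"]) for d in mark_of("scene","lid_edge")])
E
```

```text
eef_pos: [0.5052, 0.2423, 0.1432]
force: [0.2, -0.6, 0.6]
eef_pos: [0.5088, 0.206, 0.1455]
force: [-0.9, 1.8, 1.4]
eef_pos: [0.5095, 0.2005, 0.1458]
force: [-0.2, 1.2, 1.9]
eef_pos: [0.5099, 0.1949, 0.1458]
force: [0.2, 3.5, 1.5]
eef_pos: [0.5101, 0.1889, 0.1457]
force: [0.3, 2.9, 2.2]
eef_pos: [0.5102, 0.1828, 0.1454]
force: [0.5, 2.7, 2.3]
[249.90336679 198.40817421] [(0.88, [253.4, 183.0])]
[(0.9, [334.3, 158.8])]
```

```bash
(python3 -m handwheel '[{"delta_pos":[0.02,-0.3,0],"dr":[0,0,0]},{"delta_pos":[0.02,-0.3,0],"dr":[0,0,0]},{"delta_pos":[0.02,-0.3,0],"dr":[0,0,0]}]'
python3 -m handwheel '[{"delta_pos":[0.02,-0.3,0],"dr":[0,0,0]},{"delta_pos":[0.02,-0.3,0],"dr":[0,0,0]}]'
python3 -m handwheel '[{"delta_pos":[0.02,-0.3,-0.2],"dr":[0,0,0]},{"delta_pos":[0.02,-0.3,-0.2],"dr":[0,0,0]}]'
) | grep -E "pos|force: \["
python3 - <<'E'
from h import *
save("side","s10");print([ (d["conf"],d["location"]) for d in mark_of("side","lid_edge")])
save("scene","sc10");print([ (d["conf"],d["location"]) for d in mark_of("scene","lid_edge")])
E
```

```text
eef_pos: [0.5113, 0.1553, 0.1448]
force: [-0.4, 2.5, -3.0]
eef_pos: [0.513, 0.1373, 0.1452]
force: [0.5, 2.9, -1.0]
eef_pos: [0.5146, 0.1191, 0.1333]
force: [1.0, 1.6, 1.6]
[(0.59, [278.4, 207.5]), (0.3, [327.4, 280.0])]
[(0.68, [320.9, 187.3])]
```

```bash
(python3 -m handwheel '[{"delta_pos":[0.01,-0.24,-0.28],"dr":[0,0,0]},{"delta_pos":[0.01,-0.24,-0.29],"dr":[0,0,0]}]'
python3 -m handwheel '[{"delta_pos":[0.01,-0.14,-0.33],"dr":[0,0,0]},{"delta_pos":[0.01,-0.14,-0.33],"dr":[0,0,0]}]'
python3 -m handwheel '[{"delta_pos":[0,-0.06,-0.2],"dr":[0,0,0]},{"delta_pos":[0,-0.03,-0.2],"dr":[0,0,0]}]'
) | grep -E "pos|force: \["
python3 - <<'E'
from h import *
save("side","s11");print([ (d["conf"],d["location"]) for d in mark_of("side","lid_edge")])
save("scene","sc11");print([ (d["conf"],d["location"]) for d in mark_of("scene","lid_edge")])
E
```

```text
eef_pos: [0.5154, 0.1057, 0.116]
force: [2.4, 1.3, 2.3]
eef_pos: [0.5153, 0.0966, 0.0954]
force: [1.1, -0.3, 1.9]
eef_pos: [0.5149, 0.0939, 0.0834]
force: [0.5, -1.0, 2.7]
[(0.93, [291.6, 233.1])]
[(0.71, [315.5, 209.7]), (0.32, [241.1, 345.7])]
```

```bash
(python3 -m handwheel '[{"delta_pos":[0,0,-0.1],"dr":[0,0,0]},{"delta_pos":[0,0,-0.05],"dr":[0,0,0]}]'
python3 -m handwheel '[{"delta_pos":[0,0,-0.07],"dr":[0,0,0]}]'
python3 -m handwheel '[{"delta_pos":[0,0,-0.07],"dr":[0,0,0]}]'
python3 -m handwheel '[{"delta_pos":[0,0,-0.05],"dr":[0,0,0]},{"delta_pos":[0,0,0],"dr":[0,0,0]}]'
) | grep -E "pos|force: \["
python3 - <<'E'
from h import *
save("side","s12");print([ (d["conf"],d["location"]) for d in mark_of("side","lid_edge")])
E
```

```text
eef_pos: [0.5154, 0.0945, 0.0799]
force: [0.7, -2.4, 1.9]
eef_pos: [0.5154, 0.0945, 0.0778]
force: [0.2, -1.1, 2.1]
eef_pos: [0.5153, 0.0945, 0.0756]
force: [-0.4, -0.8, 2.2]
eef_pos: [0.5152, 0.0945, 0.0738]
force: [1.4, 0.1, 0.5]
[(0.7, [293.9, 236.8])]
```

```bash
(python3 -m handwheel '[{"delta_pos":[0,0,-0.05],"dr":[0,0,0]},{"delta_pos":[0,0,0],"dr":[0,0,0]}]'
python3 -m handwheel '[{"delta_pos":[0,0,-0.05],"dr":[0,0,0]},{"delta_pos":[0,0,0],"dr":[0,0,0]}]') | grep -E "pos|force: \["
```

```text
eef_pos: [0.5151, 0.0945, 0.0724]
force: [0.1, -0.6, 0.5]
eef_pos: [0.5152, 0.0944, 0.0709]
force: [0.2, -0.9, -0.0]
```

```bash
(python3 -m handwheel '[{"delta_pos":[0,0,-0.06],"dr":[0,0,0]},{"delta_pos":[0,0,0],"dr":[0,0,0]}]'
python3 -m handwheel '[{"delta_pos":[0,0,-0.06],"dr":[0,0,0]},{"delta_pos":[0,0,0],"dr":[0,0,0]}]') | grep -E "pos|force: \["
python3 - <<'E'
from h import *
im=save("side","s13");print([ (d["conf"],d["location"]) for d in mark_of("side","lid_edge")])
im=save("scene","sc13");print([ (d["conf"],d["location"]) for d in mark_of("scene","lid_edge")]);print(get_state()["moment"],get_state()["t"])
E
```

```text
eef_pos: [0.5154, 0.0945, 0.0702]
force: [-3.4, -0.1, 11.9]
eef_pos: [0.5154, 0.0945, 0.0699]
force: [-11.1, -0.3, 27.9]
[(0.62, [295.1, 237.6])]
[(0.95, [315.1, 214.7])]
[-0.11569346  4.11162988  0.03730082] 30.95
```

```bash
(python3 -m handwheel '[{"delta_pos":[0,0,0.1],"dr":[0,0,0]},{"delta_pos":[0,0,0.4],"dr":[0,0,0]},{"delta_pos":[0,0,1],"dr":[0,0,0]},{"delta_pos":[0,0,1],"dr":[0,0,0]},{"delta_pos":[0,0,1],"dr":[0,0,0]},{"delta_pos":[0,0.8,1],"dr":[0,0,0]},{"delta_pos":[0,1,0.5],"dr":[0,0,0]},{"delta_pos":[0,0.8,0],"dr":[0,0,0]},{"delta_pos":[0,0,0],"dr":[0,0,0]}]') | grep -E "pos|force: \["
python3 - <<'E'
from h import *
H=np.array([.515,.166,.079])
n=np.array([.061,-.998,0])
for cam in("side","scene","wrist"):
  c=calibration(cam);save(cam,"f_"+cam)
  print(cam,[(d["conf"],d["location"]) for d in mark_of(cam,"lid_edge")],[np.round(proj(cam,H+.106*(np.cos(t)*n+np.sin(t)*np.array([0,0,1])),c),1).tolist() for t in np.radians([0,3,6,10])])
for n_ in("rover","mug","headband","scraper","mat"): print(n_,[(round(d["conf"],2),np.round(d["location"]).tolist()) for d in mark_of("side",n_)])
print([(d["conf"],d["location"]) for d in mark_of("wrist","lid_hinge")])
E
```

```text
eef_pos: [0.5157, 0.1749, 0.2185]
force: [0.5, 0.1, -0.7]
side [(0.7, [293.9, 236.0])] [[293.7, 237.3], [293.5, 235.7], [293.3, 233.9], [292.8, 231.6]]
scene [(0.85, [314.5, 215.5]), (0.36, [238.7, 345.3])] [[314.1, 215.6], [314.1, 214.1], [314.2, 212.5], [314.4, 210.3]]
wrist [(0.61, [313.8, 94.2])] [[318.7, 92.4], [318.8, 91.5], [318.8, 91.0], [318.9, 90.8]]
rover [(0.89, [175.0, 191.0])]
mug [(0.94, [216.0, 165.0])]
headband [(0.89, [446.0, 267.0]), (0.73, [304.0, 224.0])]
scraper [(0.95, [304.0, 373.0]), (0.55, [425.0, 346.0])]
mat [(0.86, [418.0, 345.0]), (0.78, [475.0, 416.0]), (0.56, [279.0, 246.0])]
[(0.84, [312.5, 218.0])]
```

```bash
(python3 -m handwheel '[{"delta_pos":[0.05,-1,0],"dr":[0,0,0]},{"delta_pos":[0.05,-1,0],"dr":[0,0,0]},{"delta_pos":[0.05,-0.93,0],"dr":[0,0,0]},{"delta_pos":[0,0,-0.8],"dr":[0,0,0]},{"delta_pos":[0,0,-0.8],"dr":[0,0,0]},{"delta_pos":[0,0,-0.6],"dr":[0,0,0]},{"delta_pos":[0,0,-0.5],"dr":[0,0,0]},{"delta_pos":[0,0,-0.5],"dr":[0,0,0]},{"delta_pos":[0,0,-0.4],"dr":[0,0,0]},{"delta_pos":[0,0,0],"dr":[0,0,0]}]' -1
python3 -m handwheel '[{"delta_pos":[0,0,-0.07],"dr":[0,0,0]},{"delta_pos":[0,0,0],"dr":[0,0,0]}]'
python3 -m handwheel '[{"delta_pos":[0,0,-0.07],"dr":[0,0,0]},{"delta_pos":[0,0,0],"dr":[0,0,0]}]') | grep -E "pos|force|width"
```

```text
eef_pos: [0.5188, 0.0841, 0.1079]
force: [-0.2, 0.1, -0.9]
width: 0.0751
gripper_force: 0.0
eef_pos: [0.5201, 0.0848, 0.1079]
force: [0.3, -0.9, -0.1]
width: 0.0865
gripper_force: 0.0
eef_pos: [0.5199, 0.0847, 0.1055]
force: [-0.1, 0.3, -0.7]
width: 0.0876
gripper_force: 0.0
```

```bash
(python3 -m handwheel '[{"delta_pos":[0,0,-0.06],"dr":[0,0,0]},{"delta_pos":[0,0,0],"dr":[0,0,0]}]'
python3 -m handwheel '[{"delta_pos":[0,0,-0.06],"dr":[0,0,0]},{"delta_pos":[0,0,0],"dr":[0,0,0]}]'
python3 -m handwheel '[{"delta_pos":[0,0,-0.05],"dr":[0,0,0]},{"delta_pos":[0,0,0],"dr":[0,0,0]}]') | grep -E "pos|force: \["; python3 -c "
from station import *
print(get_state()['moment'])"
```

```text
eef_pos: [0.5197, 0.0846, 0.1034]
force: [-1.2, 0.7, -0.4]
eef_pos: [0.5196, 0.0845, 0.1014]
force: [-0.2, -0.9, 0.3]
eef_pos: [0.5196, 0.0845, 0.1]
force: [0.5, -0.2, 0.5]
[0.01288363 0.05449223 0.04572027]
```

```bash
(python3 -m handwheel '[{"delta_pos":[0,0,-0.05],"dr":[0,0,0]},{"delta_pos":[0,0,0],"dr":[0,0,0]}]'
python3 -m handwheel '[{"delta_pos":[0,0,-0.04],"dr":[0,0,0]},{"delta_pos":[0,0,0],"dr":[0,0,0]}]'
) | grep -E "pos|force: \["; python3 -c "
from station import *
print(get_state()['moment'])"
```

```text
eef_pos: [0.5196, 0.0845, 0.0985]
force: [0.1, 0.2, 0.8]
eef_pos: [0.5197, 0.0845, 0.0973]
force: [-0.1, 0.0, -0.2]
[-0.01544766  0.01335338 -0.00988263]
```

```bash
(python3 -m handwheel '[{"delta_pos":[0,0,-0.25],"dr":[0,0,0]},{"delta_pos":[0,0,-0.25],"dr":[0,0,0]},{"delta_pos":[0,0,0],"dr":[0,0,0]}]'
python3 -m handwheel '[{"delta_pos":[0,0,-0.1],"dr":[0,0,0]},{"delta_pos":[0,0,-0.08],"dr":[0,0,0]},{"delta_pos":[0,0,0],"dr":[0,0,0]}]'
) | grep -E "pos|force: \["; python3 - <<'E'
from h import *
print(get_state()['moment'])
t=get_state()["eef_pos"];c=calibration("wrist");print(proj("wrist",t,c),proj("wrist",t-[0,0,.019],c))
im=save("side","s14");g=cv2.cvtColor(im,cv2.COLOR_RGB2GRAY);print(proj("side",t),proj("side",t+[0.05,0,-.019]),proj("side",t+[-.05,0,-.019]))
print(g[196:260:3,236:340:4])
E
```

```text
eef_pos: [0.5188, 0.0842, 0.081]
force: [-0.2, -0.4, 0.1]
eef_pos: [0.5196, 0.0845, 0.0767]
force: [0.9, 0.8, -0.7]
[ 0.0213881   0.03341901 -0.00430503]
[319.07025284 277.30809497] [318.86843777 265.53913449]
[285.2666016  232.79233622] [300.96892442 225.73581441] [269.83065553 251.20288774]
[[167 168 168 168 170 170 169 184   7  11   3   5  70  66  64  73  14   1
  120  34  10 179 166 167 169 166]
 [168 168 171 171 169 170 178   4   9   6  52   6  72  76  74   1  71  66
   56  12  84 167 167 169 169 166]
 [169 170 168 170 171 173   8   9  35   2  13  14  68  69   4   5  60  65
  121  40 172 165 168 168 169 168]
 [169 170 168 172 172  52  10  29  89 122  63  11   7   4  68   5  69  68
  114 106 129 171 170 167 168 167]
 [170 173  32  32  32  15  50  22  61  62  60  16  22  54  61  70   2  65
   60 104 107 108 166 168 169 167]
 [170  77  21  34  36  21   7  63  61  60  37  27  34  61  80   7   9  68
   62  61  52  34  64 159 170 167]
 [178  35  30  35  37  33  36  32  66  49  35  25  64  74  35  11   5  66
   43  54  35  35  67  50 175 169]
 [175  12  62  34  33  34  35  35  33  37  
[... 892 characters left out ...]
18  17  21
   21  23  27  25  28  26  24  28]
 [ 52  55  53  53  40  40  41  40  68  67  40 101  45  37  15  19  21  16
   18  25  23  25  26  26  24  25]
 [ 54  56  56  50  45  45  46  45  44  43  36  68  49  20  25  20  18  20
   24  24  27  22  24  23  27  31]
 [ 42  51  55  55  43  43  44  45  45  44  45  44  14  18  19  21  19  23
   28  25  27  27  23  26  25  26]
 [ 41  40  44  54  57  43  45  46  44  43  62  22  18  17  23  21  20  28
   23  27  29  27  24  25  28  24]
 [ 36  42  40  39  54  55  43  44  44  44  63  19  19  20  21  22  21  23
   29  26  24  26  27  27  26  27]
 [ 40  41  41  37  43  55  55  54  41  94  16  22  17  21  17  22  17  29
   26  25  28  24  24  27  26  26]]
```

```bash
(python3 -m handwheel '[{"delta_pos":[0,0,-0.07],"dr":[0,0,0]},{"delta_pos":[0,0,0],"dr":[0,0,0]}]'
python3 -m handwheel '[{"delta_pos":[0,0,-0.06],"dr":[0,0,0]},{"delta_pos":[0,0,0],"dr":[0,0,0]}]'
python3 -m handwheel '[{"delta_pos":[0,0,-0.04],"dr":[0,0,0]},{"delta_pos":[0,0,0],"dr":[0,0,0]}]'
python3 -m handwheel '[{"delta_pos":[0,0,-0.03],"dr":[0,0,0]},{"delta_pos":[0,0,0],"dr":[0,0,0]}]') | grep -E "pos|force: \["; python3 -c "
from station import *
print(get_state()['moment'],get_state()['t'])"
```

```text
eef_pos: [0.5197, 0.0846, 0.0749]
force: [-0.9, 0.5, 0.0]
eef_pos: [0.5196, 0.0845, 0.073]
force: [0.6, -0.4, -1.2]
eef_pos: [0.5197, 0.0845, 0.0718]
force: [-1.0, -0.1, 0.1]
eef_pos: [0.5197, 0.0846, 0.071]
force: [0.1, -0.2, -0.4]
[0.01048639 0.05206909 0.00252535] 36.3
```

```bash
(python3 -m handwheel '[{"delta_pos":[0,0,-0.03],"dr":[0,0,0]},{"delta_pos":[0,0,0],"dr":[0,0,0]}]'
python3 -m handwheel '[{"delta_pos":[0,0,-0.02],"dr":[0,0,0]},{"delta_pos":[0,0,0],"dr":[0,0,0]}]') | grep -E "pos|force: \["; python3 -c "
from station import *
print(get_state()['moment'],get_state()['ee_rot'])"
```

```text
eef_pos: [0.5198, 0.0846, 0.0703]
force: [-1.4, 0.6, 1.6]
eef_pos: [0.5199, 0.0847, 0.0702]
force: [-3.6, 0.0, 6.2]
[ 0.05897972  1.01358334 -0.03207427] [-3.14108251e+00  2.10208641e-05 -1.50906415e+00]
```

```bash
python3 - <<'E'
from h import *
C=lambda p:np.round((proj("side",p)-[200,150])*2).tolist()
t=np.array([.4895,.0561,.1253])
for dz in(-.019,.0,.013): print("fingertip",dz,C(t+[0,-.018,dz]))
print("grip -y face: top ctr",C(t+[0,-.01,.021]),"bottom ctr",C(t+[0,-.01,-.03]),"top left",C(t+[-.048,-.01,.021]),"bot left",C(t+[-.048,-.01,-.03]),"foot bottom left",C(t+[-.056,-.012,-.052]))
E
```

```text
fingertip -0.019 [181.0, 186.0]
fingertip 0.0 [180.0, 175.0]
fingertip 0.013 [179.0, 167.0]
grip -y face: top ctr [173.0, 158.0] bottom ctr [176.0, 189.0] top left [140.0, 185.0] bot left [144.0, 215.0] foot bottom left [141.0, 233.0]
```

```bash
(python3 -m handwheel '[{"delta_pos":[0,0,0.5],"dr":[0,0,0]},{"delta_pos":[0,-0.2,0.9],"dr":[0,0,6.5]},{"delta_pos":[0,0,0],"dr":[0,0,8]},{"delta_pos":[0,0,0],"dr":[0,0,8]},{"delta_pos":[0,0,0],"dr":[0,0,8]},{"delta_pos":[0,0,0],"dr":[0,0,8]},{"delta_pos":[0,0,0],"dr":[0,0,8]},{"delta_pos":[0,0,0],"dr":[0,0,8]},{"delta_pos":[0,0,0],"dr":[0,0,8]},{"delta_pos":[0,0,0],"dr":[0,0,8]}]' 1 20
python3 -m handwheel '[{"delta_pos":[0,0,0],"dr":[0,0,8]},{"delta_pos":[0,0,-0.1],"dr":[0,0,8]},{"delta_pos":[0,0,-0.2],"dr":[0,0,0]},{"delta_pos":[0,0,-0.1],"dr":[0,0,0]},{"delta_pos":[0,0,0],"dr":[0,0,0]}]'
python3 -m handwheel '[{"delta_pos":[0,0,-0.1],"dr":[0,0,0]},{"delta_pos":[0,0,0],"dr":[0,0,0]}]'
python3 -m handwheel '[{"delta_pos":[0,0,-0.1],"dr":[0,0,0]},{"delta_pos":[0,0,0],"dr":[0,0,0]}]'
) | grep -E "t:|pos|rot|force"; python3 - <<'E'
from h import *
t=get_state()["eef_pos"];print(get_state()["moment"])
w=save("wrist","w9");g=cv2.cvtColor(w,cv2.COLOR_RGB2GRAY);print(proj("wrist",t),proj("wrist",t-[0,0,.019]));print(g[200:420:12,230:420:12])
E
```

```text
t: 37.7
eef_pos: [0.5197, 0.0785, 0.1114]
ee_rot: [3.142, 0.0, -0.273]
force: [0.1, 0.4, -0.7]
gripper_force: 0.0
t: 38.2
eef_pos: [0.5193, 0.0783, 0.0988]
ee_rot: [3.141, 0.001, -0.003]
force: [-0.4, 0.5, -0.5]
gripper_force: 0.0
t: 38.4
eef_pos: [0.5196, 0.0785, 0.0962]
ee_rot: [3.141, 0.0, -0.001]
force: [0.6, 0.8, -0.5]
gripper_force: 0.0
t: 38.6
eef_pos: [0.5196, 0.0785, 0.0933]
ee_rot: [3.141, 0.0, -0.0]
force: [0.0, -0.5, -0.7]
gripper_force: 0.0
[-0.09221978  0.05779969 -0.06053426]
[317.00234234 279.45848522] [316.97301461 267.51451492]
[[168 170 173 175 176 179 177 177 177 171  63  64  60  59  56  55]
 [ 90  95  95  88 175 176 183 188 184 174  49  60  60  56  56  24]
 [ 91  95  95  95  85  97  95  97  96 100  13  23  62  54  28  27]
 [ 91  94  95  96  97  98  96  96  96  99   1  18  20  23  23  23]
 [ 95  95  96  95  67  71  70  69  68  96   9  16  18  19   8  24]
 [ 19  16  19  19  15  17  64  71  71  21  18  21  20  18  13  26]
 [ 21  20  17  22  17  20  55   7  82  20  17  19  16  19  23  19]
 [ 29  31  30  29  26  44  78  11  53  46  44  43  43  44  42  41]
 [ 33  30  28  30  28  32  97  54  55  61  54  54  57  54  55  55]
 [ 27  33  27  30  33  32  95  59  62  28  55  54  54  54  54  57]
 [ 30  31  34  28  30  31  94  57  55  29  27  56  56  53  53  55]
 [ 30  30  31  28  29  32  83  22  23  28  31  32  55  55  54  55]
 [ 23  28  23  25  23  27   5  20  19  21  22  22  17  23  22  21]
 [ 61  59  61  58  62  61  60  59  58  58  62  59  61  58  56  61]
 [ 19  19  18  18  16  17  12  16  20  19  14  23  11   9  15  18]
 [ 18  20  20  12  13  13  13  17  15  14  18  17  14  20  14  16]
 [ 20  21  26  24  24  28  21  23  24  21  19  18  17  21  20  18]
 [ 82  81  82  82  82  81  80  81  81  82  82  82  82  82  81  82]
 [ 82  81  82  81  81  83  79  80  80  83  79  79  81  80  81  81]]
```

```bash
(python3 -m handwheel '[{"delta_pos":[0,0,-0.2],"dr":[0,0,0]},{"delta_pos":[0,0,-0.2],"dr":[0,0,0]},{"delta_pos":[0,0,0],"dr":[0,0,0]}]'
python3 -m handwheel '[{"delta_pos":[0,0,-0.12],"dr":[0,0,0]},{"delta_pos":[0,0,0],"dr":[0,0,0]}]'
python3 -m handwheel '[{"delta_pos":[0,0,-0.06],"dr":[0,0,0]},{"delta_pos":[0,0,0],"dr":[0,0,0]}]'
python3 -m handwheel '[{"delta_pos":[0,0,-0.06],"dr":[0,0,0]},{"delta_pos":[0,0,0],"dr":[0,0,0]}]'
) | grep -E "t:|pos|force: \["; python3 - <<'E'
from h import *
t=get_state()["eef_pos"];print(get_state()["moment"],t)
c=calibration("wrist")
for d in(-.019,.0,.012): print(d,proj("wrist",t+[.0095,0,d],c),proj("wrist",t+[-.0095,0,d],c))
for cam in("side","scene"):
  save(cam,"g_"+cam);print([(d["conf"],d["location"]) for d in mark_of(cam,"lid_edge")])
E
```

```text
t: 38.95
eef_pos: [0.519, 0.0783, 0.0804]
ee_rot: [3.141, 0.002, 0.0]
force: [0.4, 0.1, 0.3]
t: 39.15
eef_pos: [0.5195, 0.0785, 0.0775]
ee_rot: [3.141, 0.001, 0.0]
force: [0.1, -0.6, 0.4]
t: 39.35
eef_pos: [0.5197, 0.0785, 0.076]
ee_rot: [3.142, 0.0, 0.0]
force: [-0.1, 0.4, -0.5]
t: 39.55
eef_pos: [0.52, 0.0786, 0.0747]
ee_rot: [3.142, -0.001, 0.001]
force: [-0.8, 0.4, 3.5]
[-0.24513825  0.28188236 -0.0188919 ] [0.5200313  0.07860292 0.07469553]
-0.019 [316.95187926 251.79942874] [316.92986776 282.88390524]
0.0 [316.97614943 262.28545655] [316.95128627 296.17226047]
0.012 [316.99419697 270.08506959] [316.96713477 306.00657468]
[(0.81, [293.9, 237.0])]
[(0.85, [313.0, 215.1])]
```

```bash
python3 -m handwheel '[{"delta_pos":[0,0,0.3],"dr":[0,0,0]},{"delta_pos":[0,0,0.9],"dr":[0,0,0]},{"delta_pos":[0,0,1],"dr":[0,0,0]},{"delta_pos":[0,0,1],"dr":[0,0,0]},{"delta_pos":[0,0,1],"dr":[0,0,0]},{"delta_pos":[0,0,0.6],"dr":[0,0,0]},{"delta_pos":[0,0,0],"dr":[0,0,0]},{"delta_pos":[0,0,0],"dr":[0,0,0]}]'
python3 - <<'E'
from h import *
for cam in("side","scene"):
  save(cam,"h_"+cam)
  for n in("lid_edge","scraper","mug","headband","rover"): print(cam,n,[(round(d["conf"],2),np.round(d["location"]).tolist()) for d in mark_of(cam,n)])
# scraper pose unchanged? template match of the scraper patch, first vs last side picture
a=cv2.imread("pics/side.png");b=cv2.imread("pics/h_side.png")
r=cv2.matchTemplate(b[300:390,370:490],a[310:375,385:465],cv2.TM_CCOEFF_NORMED);print(cv2.minMaxLoc(r),"expect",(15,10))
print(job_done())
E
```

```text
t: 40.55
eef_pos: [0.5195, 0.0787, 0.2187]
ee_rot: [-3.141, -0.0, 0.0]
force: [0.7, -0.3, -0.1]
width: 0.0005
gripper_force: 0.0
side lid_edge [(0.57, [293.0, 236.0])]
side scraper [(0.95, [304.0, 374.0]), (0.74, [428.0, 346.0])]
side mug [(0.82, [217.0, 169.0])]
side headband [(0.84, [446.0, 267.0])]
side rover [(0.74, [177.0, 192.0])]
scene lid_edge [(0.67, [316.0, 217.0]), (0.4, [331.0, 187.0])]
scene scraper [(0.86, [241.0, 348.0]), (0.68, [200.0, 263.0]), (0.17, [333.0, 190.0])]
scene mug [(0.77, [397.0, 163.0]), (0.44, [237.0, 349.0])]
scene headband []
scene rover [(0.64, [359.0, 144.0]), (0.4, [333.0, 188.0])]
(-0.25181496143341064, 0.9948998093605042, (40, 25), (15, 10)) expect (15, 10)
the job is handed in; nothing more can be done
None
```

The job is handed in at about 40.7 s: all four scraps are in the tray, the scraper is back upright on its mat, the lid reads shut to within about 2° in both cameras, and the rover, ring and mug read as unmoved. One unexplained reading: pressing the lid shut met 28 N of resistance with an off-centre moment, so the gripper's body may have touched the station, still under the 40 N limit.

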